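# Clear the die nest and hold the punch insert against its two stops

### The arm

A 6-joint arm with a two-finger parallel gripper is mounted at the origin on the work surface. World frame = base frame: x ahead of the robot, y to its left, z up, the work surface at z = 0. Lengths are in mm, angles in rad, forces in N, time in s.
With the tool pointing down it reaches from about 250 to 800 mm from the base axis. Payload 8.5 kg.
Tool frame: the origin (TCP) lies midway between the tips of the shut fingers; the grasp point (between the pads) lies 19 mm behind it; z points along the fingers, y is the direction in which the jaws open and shut (so a half turn about z gives the same grasp; the last joint's range is limited). The gripper opens to 85 mm and grips with 20 to 120 N. Pads are 22 mm wide; open, the fingers measure 114 mm over their backs; the gripper's body (76 mm by 85 mm) begins 54 mm behind the grasp point. The pads swing forward as they close: fully open they stand 13 mm farther back than shut.
Start: joints at [-1.245, 0.238, -0.013, 1.319, 0, 1.571], TCP at [168.019, -497.341, 231.276] pointing down, gripper open.
Joint ranges: [-2.66, 2.66], [-1.03, 1.9], [-1.14, 1.46], [-1.82, 2.27], [-1.45, 1.34], [-3.14, 3.14]. Speed limits (rad/s): [2.22, 2.22, 2.79, 3.14, 3.14, 3.14].

### API

Orientations are given as [roll, pitch, yaw] about the fixed x, y, z axes, in that order (R = Rz(yaw) Ry(pitch) Rx(roll)).
In Python, from plant import r, eyes, regions_of, tip_of gives the robot as it stands.
- The arm moves only by the tool carry_out, never from a script. Its argument "series" is a list of rows, each a list of 7 numbers: the finger opening in m, from 0 to 0.0854, then the shift along the tool's x, y, z in m, then the turn, a rotation vector about the tool's x, y, z in rad. A call has 1 to 10 rows; each row shifts and turns the pose as measured when the row begins, along the tool's axes as they then stand; what a row does not reach is not made up. A row lasts 1/8 s, in which the tool goes at most 62.5 mm and 10.7 degrees, less where a joint would pass 70% of its speed; a pose out of reach is approached as far as the arm can. A call with a gripper value outside its range is refused whole. The fingers move at their own pace and stop on an object; "grip_force" is the grip in N (left out, the last holds). Time passes only in rows, so rows that do not move let the fingers close. It gives the time, the measured TCP pose, the force and the opening at its end, in the units of the state.
- r.state(): the state, without advancing time (a new reading comes with each control period).
- eyes.get_image(name): name is "scene" or "top"; returns a dict with "pixels" (480x640x3 uint8, red, green, blue), "K" (3x3 intrinsics, pixels), "dist_coeffs" ([k1, k2, p1, p2, k3] as OpenCV has them; the pictures are not rectified), "xyz" and "orientation" of the camera in the world. Camera axes: x right, y down, z forward; pixel columns grow to the right and rows downward; lengths in mm; the calibration is good to about 2 mm. A picture is of the moment at which its call begins. There is no depth.
- r.hand_in(): hands the job in, once; it reports no verdict.
Trained networks look in the newest picture that a camera, given by its name, has taken for a name from the list of things; names that differ only in an ending like _2 or _b are one class to them, and where a whole thing is asked for, a point or a joint stands for the part that bears it (a point fixed in the world has none). Each returns a list of dicts, best first, with "conf" (0 to 1); they miss things now and then, are a little off and sometimes report something else, mostly with a low value. They report only what shows in the picture. A call takes as long as a camera call.
- regions_of(target, camera): "mask" (480x640 bool, what is visible of it) and "xy" ([column, row] in pixels, amid what is visible of it).
- tip_of(target, camera): "xy" ([column, row] in pixels: a listed point, or the origin of a listed thing).
The state is a dict: "t": time; "joint_positions": joint angles; "joint_velocities": joint speeds; "effort": joint torques, N m; "tool_pos": TCP position; "tool_rot": TCP orientation; "contact_force": force on the tool from outside, world axes, zero at the start; "moment": the same for the moment, N m; "finger_gap": opening from 0.0 (shut) to 1.0 (fully open).
Only numpy, scipy, OpenCV 4.12 (cv2) and the standard library are available. Lean on these libraries where they do the work, as an engineer would, in place of code of your own. Each camera call takes 0.05 s, during which the arm holds its last target.

### The job

Take the leftover copper stamping off the die nest and leave it in the empty orange scrap tray. Then set the stepped steel punch insert flat on the nest, its long side along the long yellow stop, and press it firmly (about 10 N each way) into the corner so that it sits flush against both yellow stops at once. Finish while the gripper is still pressing it against both stops - do not let go - and leave the wrench, hammer, brush and brass bush where they are.

Things in the scene. Friction and masses are not known exactly. Their poses are not given: they have to be found in the camera images.
- corner (a point): Inner corner of the die nest, on its bed's top (18 mm above the table), where the stops' inner faces would meet. Nest: fixed dark steel plate 200 x 160 x 18 mm, turned about the vertical. z up; long stop's inner face is y = 0 (free side +y), end stop's is x = 0 (free side -x). The bed extends 177 mm to -x, 137 mm to +y. The seated insert's centre is at (-35, +25, +21) mm here.
- long_stop: Yellow bar fixed to the bed, 140 mm along the nest's x, 16 mm wide (y), 12 mm high above the bed; ends 12 mm short of the corner. Origin: centre of its underside, on the bed's top; axes as the nest. Rigid.
- end_stop: Yellow bar fixed to the bed, 90 mm along the nest's y, 16 mm wide (x), 12 mm high above the bed; begins 12 mm from the corner. Origin: centre of its underside, on the bed's top; axes as the nest. Rigid.
- punch_mid (a point): Centre, half-way up, of the stepped steel punch insert (loose, about 0.6 kg, stands on the table): base 70 mm (own x) x 50 mm (own y) x 16 mm high; centred on it a block 40 mm (x) x 26 mm (y), from 16 to 42 mm above the underside: grip this, across its 26 mm. Origin 21 mm above the underside; z up, x along the long side. A half turn about z makes no difference.
- stamping_mid (a point): Centre, half-way up, of the leftover stamping (loose, about 60 g): a copper-coloured channel 44 mm long (own x), 24 mm wide (own y), 18 mm high, walls 3 mm, open side up, lying on the bed of the nest. Origin 9 mm above its underside. Grip it across the 24 mm.
- scrap_tray: Empty orange open tray, fixed, 160 mm (x) x 140 mm (y) x 50 mm high, walls and floor 5 mm. Origin: centre of its underside, on the table.
- wrench: Steel wrench lying on the table, to be left alone. Origin on its underside at mid-length.
- brush: Brush lying on the table, to be left alone. Origin on its underside at mid-length.
- bush: Brass bush (tube) 44 mm across, 30 mm high, standing on the table, to be left alone. Origin: centre of its underside.
- hammer: Hammer lying on the table, to be left alone. Origin on its underside.

How it is judged:
By the outcome, as a careful person would: the job done as asked, in the order asked, and still so for the second after the job is handed in, while the arm keeps its last pose, push and grip.
It also fails if it takes over 72 s, if anything falls off the work surface, if the arm or the gripper's body presses on something with over 40 N, if the wrist force passes 120 N, or if a joint passes its speed limit or range.

## Working session

There is one attempt and no reset: what is moved stays moved. The work goes in short steps, Python scripts to look and compute and a tool call to move; the robot and the scene stay as the last step left them, time stands still between calls to the robot, and variables do not carry over. Pictures are saved under pics/ and viewed, and the job is handed in when it is done.

Besides the shell and the picture viewer there is one more tool, called after ">>>" as a command line: name --pt "numbers of a row" for each row, then --argument value for the rest. carry_out: Moves the arm, as the interface text tells. Its arguments: {"type":"object","properties":{"series":{"type":"array","items":{"type":"array","items":{"type":"number"}}},"grip_force":{"type":"number"}},"required":["series"]}

```bash
ls; mkdir -p pics; cat > h.py <<'E'
import numpy as np,cv2,json
from plant import r,eyes,regions_of,tip_of
from scipy.spatial.transform import Rotation as R
def cam(n):
    d=eyes.get_image(n); return d
def rot(o):
    o=np.array(o,float)
    return o if o.shape==(3,3) else R.from_euler('xyz',o).as_matrix()
def ray(d,uv):
    p=cv2.undistortPoints(np.array(uv,float).reshape(-1,1,2),np.array(d['K'],float),np.array(d['dist_coeffs'],float)).reshape(-1,2)
    v=np.c_[p,np.ones(len(p))]@rot(d['orientation']).T
    return np.array(d['xyz'],float),v
def at_z(d,uv,z):
    c,v=ray(d,uv); return c+v*((z-c[2])/v[:,2])[:,None]
def proj(d,P):
    Rm=rot(d['orientation']); c=np.array(d['xyz'],float)
    rv=cv2.Rodrigues(Rm.T)[0]
    return cv2.projectPoints(np.array(P,float).reshape(-1,1,3),rv,-Rm.T@c,np.array(d['K'],float),np.array(d['dist_coeffs'],float))[0].reshape(-1,2)
def save(img,n): cv2.imwrite('pics/'+n,cv2.cvtColor(np.ascontiguousarray(img),cv2.COLOR_RGB2BGR))
E
python3 - <<'E'
from h import *
import pickle
s=r.state(); print(s)
D={}
for n in ['scene','top']:
    d=cam(n); D[n]=d; save(d['pixels'],n+'0.png'); print(n,d['xyz'],d['orientation'],d['K'],d['dist_coeffs'])
pickle.dump(D,open('d0.pkl','wb'))
Z={'corner':18,'long_stop':18,'end_stop':18,'punch_mid':21,'stamping_mid':27,'scrap_tray':0,'wrench':0,'brush':0,'bush':0,'hammer':0}
for k,z in Z.items():
    for n in ['top','scene']:
        for t in tip_of(k,n)[:2]:
            print(k,n,round(t['conf'],2),np.round(t['xy'],1),np.round(at_z(D[n],t['xy'],z)[0],1))
print(r.state()['t'])
E
```

```text
pics
{'t': 0.0, 'joint_positions': array([-1.24494206e+00,  2.38780037e-01, -1.42356615e-02,  1.31922247e+00,
        1.21653050e-05,  1.57075568e+00]), 'joint_velocities': array([-9.47681426e-04,  6.14942993e-04, -6.09981106e-04,  2.60668705e-04,
        1.64330686e-03,  7.08274328e-05]), 'effort': array([-2.73907717e-03, -5.38777721e+01,  3.46436298e+01,  1.84232014e-02,
       -1.45281888e-04, -4.44464263e-05]), 'tool_pos': array([ 167.93233334, -496.97764665,  230.68526677]), 'tool_rot': array([-3.14015082e+00, -1.22238958e-05,  3.25894898e-01]), 'contact_force': array([-0.21584175,  0.08707355, -0.32391735]), 'moment': array([-0.00747016, -0.00875926, -0.00856778]), 'finger_gap': 0.9998398031469987}
scene [911.87055057 609.74522533 769.11677524] [-2.36099901e+00 -5.89136585e-04  2.70197415e+00] [[486.73779701   0.         321.65693238]
 [  0.         486.73779701 239.4739305 ]
 [  0.           0.           1.        ]] [-0.13514542  0.          0.          0.          0.        ]
top [ 508.16566743  -23.7432016  1286.24582004] [-3.0706473   0.01586552 -1.54870327] [[622.5522589 
[... 651 characters left out ...]
21. ]
punch_mid scene 0.56 [487.2 378.7] [481.6 366.5  21. ]
stamping_mid top 0.51 [384.7 263.9] [ 534.6 -127.9   27. ]
scrap_tray top 0.88 [141.3 286.4] [478.4 369.6   0. ]
scrap_tray scene 0.96 [488.4 379.5] [468.5 361.9   0. ]
wrench top 0.74 [452.  167.5] [ 738.  -266.2    0. ]
wrench top 0.34 [393.1 218.6] [ 629.2 -146.1    0. ]
wrench scene 0.93 [228.2 209. ] [ 745.5 -266.7    0. ]
brush top 0.56 [175.1 186.7] [686.5 308.4   0. ]
brush scene 0.87 [368.2 401.9] [680.7 304.4   0. ]
bush top 0.51 [269.5 183.3] [697.8 112.1   0. ]
bush scene 0.86 [306.9 321.7] [707.  108.8   0. ]
hammer top 0.65 [523.8 309. ] [ 450.3 -412.6    0. ]
hammer scene 0.65 [319.9 143.8] [ 432.4 -420.2    0. ]
1.1
```

View pics/top0.png

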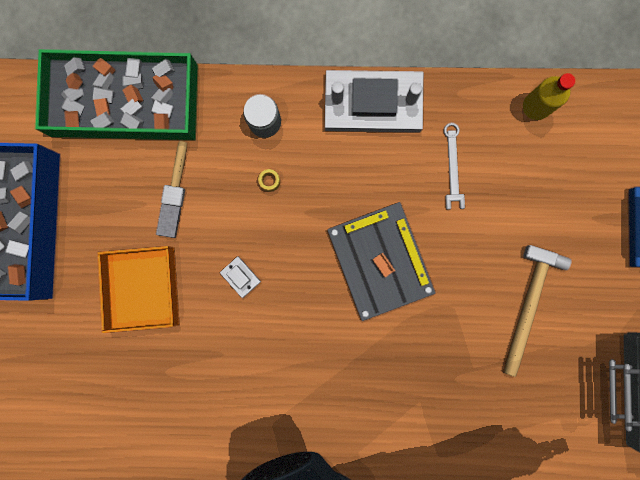

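View pics/scene0.png

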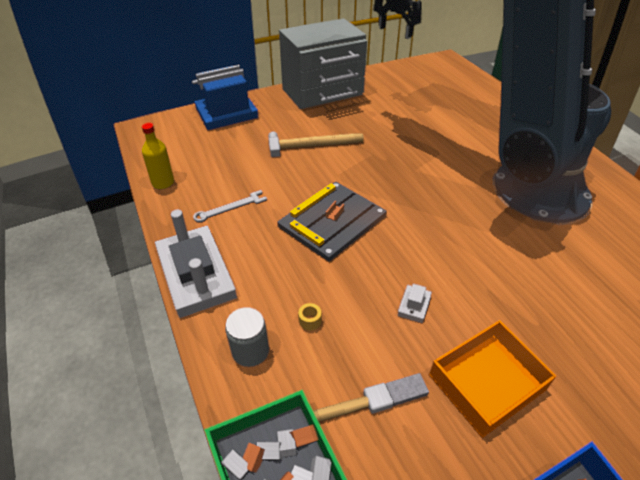

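```bash
python3 - <<'E'
import pickle,cv2,numpy as np
D=pickle.load(open('d0.pkl','rb'))
a=D['top']['pixels'][180:310,200:440]
b=D['top']['pixels']
cv2.imwrite('pics/c1.png',cv2.resize(b[195:300,335:445],(0,0),fx=5.5,fy=5.5,interpolation=cv2.INTER_CUBIC)[:,:,::-1])
cv2.imwrite('pics/c2.png',cv2.resize(b[240:320,200:290],(0,0),fx=7,fy=7,interpolation=cv2.INTER_CUBIC)[:,:,::-1])
E
```

```text
(no output)
```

View pics/c1.png

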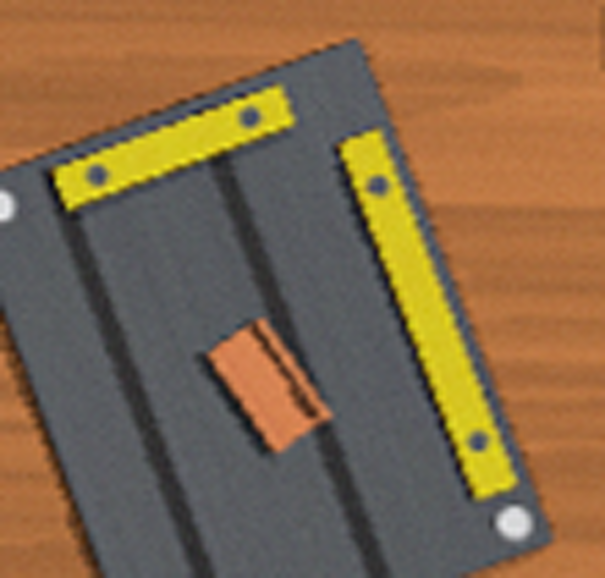

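View pics/c2.png

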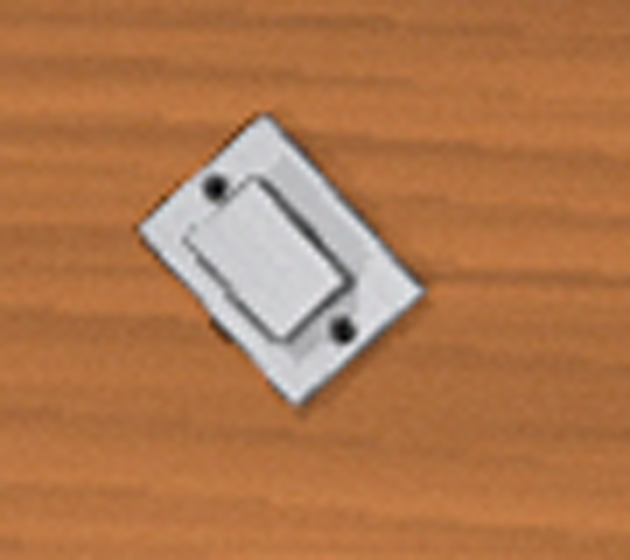

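```bash
cat > m.py <<'E'
from h import *
import pickle
D=pickle.load(open('d0.pkl','rb'))
def mask_col(img,kind):
    h=cv2.cvtColor(img,cv2.COLOR_RGB2HSV); H,S,V=[h[...,i].astype(int) for i in range(3)]
    if kind=='yellow': return (H>24)&(H<33)&(S>180)&(V>100)
def rect_at(d,mask,z):
    c=max(cv2.findContours(mask.astype(np.uint8),cv2.RETR_EXTERNAL,cv2.CHAIN_APPROX_NONE)[0],key=cv2.contourArea)
    P=at_z(d,c.reshape(-1,2),z)[:,:2].astype(np.float32)
    return cv2.minAreaRect(P)
if __name__=='__main__':
    d=D['top']; y=mask_col(d['pixels'],'yellow')
    n,l,st,ce=cv2.connectedComponentsWithStats(y.astype(np.uint8))
    for i in range(1,n):
        if st[i,4]>80: print(st[i],ce[i],rect_at(d,l==i,30))
    for k,z in [('punch_mid',16),('stamping_mid',36),('scrap_tray',50)]:
        cam('top')
        for q in regions_of(k,'top')[:2]: print(k,q['conf'],q['xy'],q['mask'].sum(),rect_at(d,q['mask'],z))
    # hand points from crops
    s=5.5;o=np.array([335,195])
    for nm,pts,sc,off,z in [
      ('long',[(338,148),(383,128),(519,487),(473,502)],5.5,(335,195),30),
      ('end',[(52,170),(284,85),(298,122),(68,211)],5.5,(335,195),30),
      ('stamp',[(207,353),(263,318),(332,414),(278,453)],5.5,(335,195),36),
      ('base',[(265,114),(427,291),(298,405),(138,228)],7,(200,240),16),
      ('block',[(260,178),(352,281),(284,341),(185,240)],7,(200,240),42)]:
        uv=(np.array(pts)+.5)/sc+off-.5
        P=at_z(d,uv,z)[:,:2].astype(np.float32)
        e=np.roll(P,-1,0)-P
        print(nm,P.mean(0),np.hypot(*e.T),np.arctan2(e[:,1],e[:,0]))
E
python3 m.py
```

```text
[540  90  30  16 128] [556.9140625  98.3984375] ((875.584228515625, -466.52703857421875), (27.284385681152344, 58.351463317871094), 10.92116928100586)
[345 211  43  22 307] [365.79478827 221.39413681] ((619.562744140625, -88.48345947265625), (16.130273818969727, 89.01802062988281), 21.810007095336914)
[397 219  32  67 509] [412.21611002 251.80353635] ((560.6226196289062, -182.22763061523438), (138.81312561035156, 16.251062393188477), 21.774030685424805)
punch_mid 0.92 [242.2, 279.1] 871 ((502.5772705078125, 166.16896057128906), (70.5457763671875, 52.09223556518555), 43.235755920410156)
stamping_mid 0.61 [385.3, 264.1] 279 ((533.3299560546875, -123.05873107910156), (43.62626647949219, 25.583358764648438), 34.6907958984375)
stamping_mid 0.58 [364.3, 223.7] 383 ((620.0921630859375, -87.45179748535156), (19.101320266723633, 90.4740219116211), 23.053586959838867)
scrap_tray 0.87 [137.1, 288.2] 6352 ((475.6221008300781, 360.1649169921875), (162.56903076171875, 154.80491638183594), 6.207780838012695)
scrap_tray 0.6 [239.8, 277.7] 871 ((504.1629943847656, 160.61175537109375), (70.20880889892578, 50.597206115722656), 43.156829833984375)
long [ 559.85004 -182.86348] [ 18.090748 139.81558   17.595268 137.98495 ] [-1.1305463  -2.7688732   1.9088029   0.37608835]
end [619.783   -89.70025] [90.91702  14.577512 90.67583  16.214525] [-1.1977355  -2.7665522   1.9618843   0.39062527]
stamp [ 533.23755 -125.17074] [24.095093 42.792095 24.243996 44.376152] [-0.9912584 -2.502384   2.2160573  0.6348969]
base [502.6339  165.38036] [70.179855 49.662853 69.64431  49.387177] [-2.3725533  2.317539   0.7652108 -0.8133224]
block [502.49203 164.84808] [39.551197 25.640598 40.468433 27.565872] [-2.3839426   2.317451    0.80468273 -0.8550368 ]
```

```bash
cat > ov.py <<'E'
from h import *
def box(c,yaw,sx,sy,z0,z1):
    P=[]
    for z in (z0,z1):
        for a,b in ((-1,-1),(1,-1),(1,1),(-1,1)):
            x,y=a*sx/2,b*sy/2
            P.append([c[0]+x*np.cos(yaw)-y*np.sin(yaw),c[1]+x*np.sin(yaw)+y*np.cos(yaw),z])
    return np.array(P)
def draw(img,d,P,off,s,col):
    q=((proj(d,P)-off+.5)*s).astype(int)
    for i in range(4):
        for a,b in ((i,(i+1)%4),(4+i,4+(i+1)%4),(i,i+4)): cv2.line(img,tuple(q[a]),tuple(q[b]),col,1)
E
cat > o1.py <<'E'
from ov import *
import pickle
D=pickle.load(open('d0.pkl','rb')); d=D['scene']
c=np.array([633.5,-144.6]);t=.38
ex=np.array([np.cos(t),np.sin(t)]);ey=np.array([-ex[1],ex[0]])
B=[box(c-82*ex-8*ey,t,140,16,18,30),box(c+8*ex+57*ey,t,16,90,18,30),box((533.3,-124.5),.615,44,24,18,36)]
o=(270,170);s=5.5;im=cv2.resize(d['pixels'][170:270,270:400],(0,0),fx=s,fy=s,interpolation=cv2.INTER_CUBIC)
for b in B: draw(im,d,b,o,s,(0,255,255))
save(im,'o1.png')
o=(380,260);s=7;im=cv2.resize(d['pixels'][260:340,380:460],(0,0),fx=s,fy=s,interpolation=cv2.INTER_CUBIC)
for b in [box((502.5,165),.765,70,50,0,16),box((502.5,165),.765,40,26,16,42)]: draw(im,d,b,o,s,(0,255,255))
save(im,'o2.png')
E
python3 o1.py
```

```text
(no output)
```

View pics/o1.png

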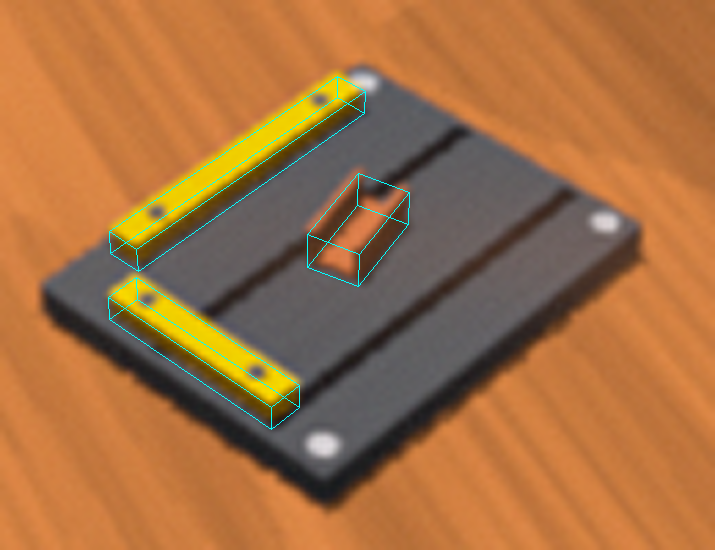

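View pics/o2.png

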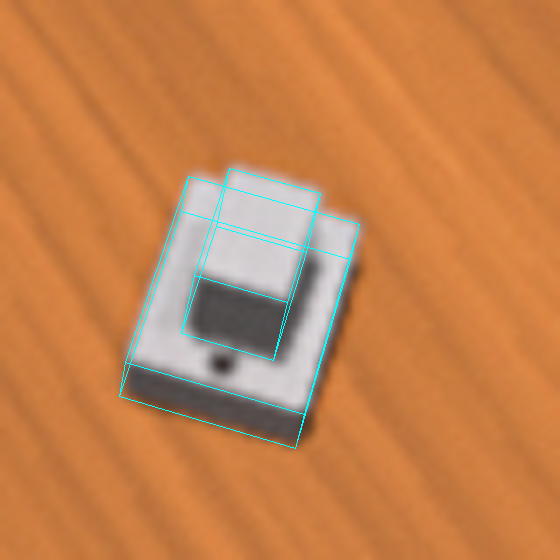

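```bash
cat > plan.py <<'E'
import sys
from h import *
def plan(x,y,z,yaw,n,o,brief=True):
    s=r.state(); p=np.array(s['tool_pos']); Rm=R.from_euler('xyz',s['tool_rot'])
    Rt=R.from_euler('xyz',[np.pi,0,yaw]); rv=(Rm.inv()*Rt).as_rotvec()
    print('t',round(s['t'],2),'pos',p.round(1),'rot',np.round(s['tool_rot'],4),'F',np.round(s['contact_force'],1),'gap',round(s['finger_gap'],4),'dist',np.round(np.array([x,y,z])-p,1),'rv',rv.round(4))
    for i in range(n):
        Ri=Rm*R.from_rotvec(rv*i/n)
        d=Ri.inv().apply((np.array([x,y,z])-p)/n)/1000
        print([o]+[round(float(v),4) for v in d]+[round(float(v),4) for v in rv/n])
if __name__=='__main__':
    a=[float(v) for v in sys.argv[1:]]; plan(*a[:4],int(a[4]),a[5])
E
python3 plan.py 533 -124.5 110 0.615 10 0.05
```

```text
t 1.4 pos [ 168.  -497.3  231.3] rot [-3.1415  0.      0.3257] F [ 0.5  0.9 -1.2] gap 0.999 dist [ 365.   372.8 -121.3] rv [-1.000e-04 -0.000e+00 -2.893e-01]
[0.05, 0.0465, -0.0236, 0.0121, -0.0, -0.0, -0.0289]
[0.05, 0.0472, -0.0223, 0.0121, -0.0, -0.0, -0.0289]
[0.05, 0.0478, -0.0209, 0.0121, -0.0, -0.0, -0.0289]
[0.05, 0.0484, -0.0195, 0.0121, -0.0, -0.0, -0.0289]
[0.05, 0.0489, -0.0181, 0.0121, -0.0, -0.0, -0.0289]
[0.05, 0.0494, -0.0167, 0.0121, -0.0, -0.0, -0.0289]
[0.05, 0.0499, -0.0153, 0.0121, -0.0, -0.0, -0.0289]
[0.05, 0.0503, -0.0138, 0.0121, -0.0, -0.0, -0.0289]
[0.05, 0.0507, -0.0123, 0.0121, -0.0, -0.0, -0.0289]
[0.05, 0.051, -0.0109, 0.0121, -0.0, -0.0, -0.0289]
```

>>> carry_out --pt "0.05 0.0465 -0.0236 0.012 0 0 -0.029" --pt "0.05 0.047 -0.022 0.012 0 0 -0.029" --pt "0.05 0.048 -0.021 0.012 0 0 -0.029" --pt "0.05 0.0485 -0.0195 0.012 0 0 -0.029" --pt "0.05 0.049 -0.018 0.012 0 0 -0.029" --pt "0.05 0.0495 -0.0165 0.012 0 0 -0.029" --pt "0.05 0.05 -0.015 0.012 0 0 -0.029" --pt "0.05 0.05 -0.014 0.012 0 0 -0.029" --pt "0.05 0.051 -0.012 0.012 0 0 -0.029" --pt "0.05 0.051 -0.011 0.012 0 0 -0.029" --grip_force 40

```text
t: 2.65
tool_pos: [543.6, -117.3, 109.0]
tool_rot: [3.134, -0.001, 0.618]
contact_force: [0.5, -0.1, -0.8]
finger_gap: 0.583
```

```bash
python3 plan.py 533 -124.5 60 0.615 3 0.05
```

```text
t 2.65 pos [ 543.6 -117.3  109. ] rot [ 3.1341e+00 -1.0000e-03  6.1770e-01] F [ 0.5 -0.1 -0.8] gap 0.5825 dist [-10.6  -7.2 -49. ] rv [ 0.0075 -0.001   0.0027]
[0.05, -0.0043, -0.0002, 0.0163, 0.0025, -0.0003, 0.0009]
[0.05, -0.0043, -0.0002, 0.0163, 0.0025, -0.0003, 0.0009]
[0.05, -0.0043, -0.0001, 0.0163, 0.0025, -0.0003, 0.0009]
```

>>> carry_out --pt "0.05 -0.0043 -0.0002 0.016 0.0025 0 0.001" --pt "0.05 -0.0043 -0.0002 0.016 0.0025 0 0.001" --pt "0.05 -0.0043 0 0.016 0.0025 0 0.001" --pt "0.05 0 0 0 0 0 0" --pt "0.05 0 0 0 0 0 0"

```text
t: 3.28
tool_pos: [536.0, -120.6, 58.7]
tool_rot: [-3.141, -0.001, 0.622]
contact_force: [0.6, 0.4, 0.5]
finger_gap: 0.585
```

```bash
python3 plan.py 533 -124.5 20.5 0.615 3 0.05
```

```text
t 3.27 pos [ 536.  -120.6   58.7] rot [-3.141e+00 -1.400e-03  6.220e-01] F [0.6 0.4 0.5] gap 0.585 dist [ -3.   -3.9 -38.2] rv [-0.0006 -0.0014  0.007 ]
[0.05, -0.0016, 0.0005, 0.0127, -0.0002, -0.0005, 0.0023]
[0.05, -0.0016, 0.0005, 0.0127, -0.0002, -0.0005, 0.0023]
[0.05, -0.0016, 0.0005, 0.0127, -0.0002, -0.0005, 0.0023]
```

>>> carry_out --pt "0.05 -0.0016 0.0005 0.0127 0 0 0.0023" --pt "0.05 -0.0016 0.0005 0.0127 0 0 0.0023" --pt "0.05 -0.0016 0.0005 0.0115 0 0 0.0023" --pt "0.05 0 0 0 0 0 0"

```text
t: 3.78
tool_pos: [533.4, -125.1, 20.1]
tool_rot: [3.141, -0.002, 0.614]
contact_force: [-0.3, 0.2, 0.1]
finger_gap: 0.583
```

```bash
python3 plan.py 533 -124.5 20.5 0.615 1 0.05; python3 - <<'E'
from h import *
for n,(x0,y0) in {'top':(335,195),'scene':(280,140)}.items():
    d=cam(n); save(cv2.resize(d['pixels'][y0:y0+130,x0:x0+130],(0,0),fx=4,fy=4,interpolation=cv2.INTER_CUBIC),'a_'+n+'.png')
E
cd pics; python3 -c "
import cv2;cv2.imwrite('a.png',cv2.hconcat([cv2.imread('a_top.png'),cv2.imread('a_scene.png')])[:,:][::1])
import numpy as np;i=cv2.imread('a.png');cv2.imwrite('a.png',cv2.resize(i,(800,400)))"
```

```text
t 3.77 pos [ 533.4 -125.1   20.1] rot [ 3.141e+00 -2.400e-03  6.144e-01] F [-0.3  0.2  0.1] gap 0.5834 dist [-0.4  0.6  0.4] rv [ 0.0006 -0.0024 -0.0006]
[0.05, -0.0, -0.0007, -0.0004, 0.0006, -0.0024, -0.0006]
```

View pics/a.png

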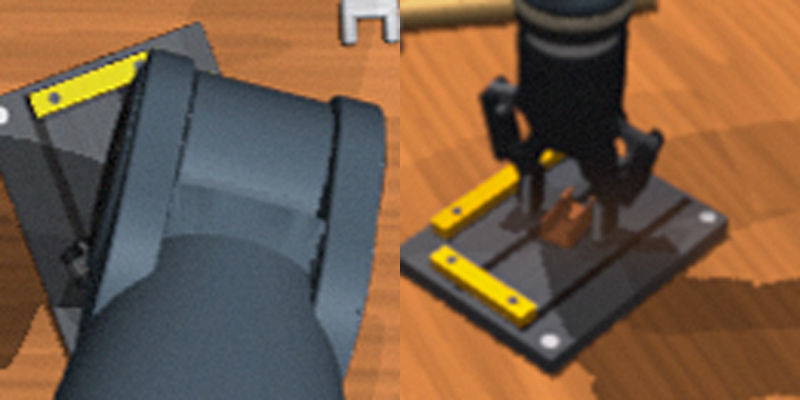

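The scene view shows the stamping squarely between the fingers; the top view is blocked by the arm. Close.

>>> carry_out --pt "0.015 0 0 0 0 0 0" --pt "0.015 0 0 0 0 0 0" --pt "0.015 0 0 0 0 0 0" --pt "0.015 0 0 0 0 0 0" --pt "0.015 0 0 0 0 0 0" --pt "0.015 0 0 0 0 0 0" --grip_force 30

```text
t: 4.62
tool_pos: [535.0, -125.2, 22.1]
tool_rot: [3.139, -0.005, 0.615]
contact_force: [-0.5, -0.9, 0.7]
finger_gap: 0.274
```

>>> carry_out --pt "0.015 0 0 -0.02 0 0 0" --pt "0.015 0 0 -0.03 0 0 0" --pt "0.015 0 0 -0.03 0 0 0" --pt "0.015 0 0 -0.03 0 0 0" --pt "0.015 0 0 0 0 0 0"

```text
t: 5.25
tool_pos: [533.7, -125.1, 134.6]
tool_rot: [3.14, -0.003, 0.615]
contact_force: [-0.6, 0.2, -0.5]
finger_gap: 0.272
```

```bash
python3 plan.py 475 360 125 0.615 10 0.015; python3 - <<'E'
from h import *
d=cam('scene'); save(d['pixels'],'b.png')
d=cam('top')
# tray rim hand points check
for t in regions_of('scrap_tray','top')[:1]:
    ys,xs=np.nonzero(t['mask']); print(t['conf'],xs.min(),xs.max(),ys.min(),ys.max())
    print(at_z(d,[(99,252),(171,247),(177,325),(103,331)],50).round(0))
E
```

```text
t 5.25 pos [ 533.7 -125.1  134.6] rot [ 3.14   -0.0034  0.6147] F [-0.6  0.2 -0.5] gap 0.2721 dist [-58.7 485.1  -9.6] rv [ 0.0016 -0.0034 -0.0003]
[0.015, 0.0232, -0.043, 0.001, 0.0002, -0.0003, -0.0]
[0.015, 0.0232, -0.043, 0.001, 0.0002, -0.0003, -0.0]
[0.015, 0.0232, -0.043, 0.001, 0.0002, -0.0003, -0.0]
[0.015, 0.0232, -0.043, 0.001, 0.0002, -0.0003, -0.0]
[0.015, 0.0232, -0.043, 0.001, 0.0002, -0.0003, -0.0]
[0.015, 0.0232, -0.043, 0.001, 0.0002, -0.0003, -0.0]
[0.015, 0.0232, -0.043, 0.001, 0.0002, -0.0003, -0.0]
[0.015, 0.0232, -0.043, 0.001, 0.0002, -0.0003, -0.0]
[0.015, 0.0232, -0.043, 0.001, 0.0002, -0.0003, -0.0]
[0.015, 0.0232, -0.043, 0.001, 0.0002, -0.0003, -0.0]
0.92 98 179 246 332
[[546. 441.  50.]
 [559. 299.  50.]
 [405. 281.  50.]
 [391. 425.  50.]]
```

View pics/b.png

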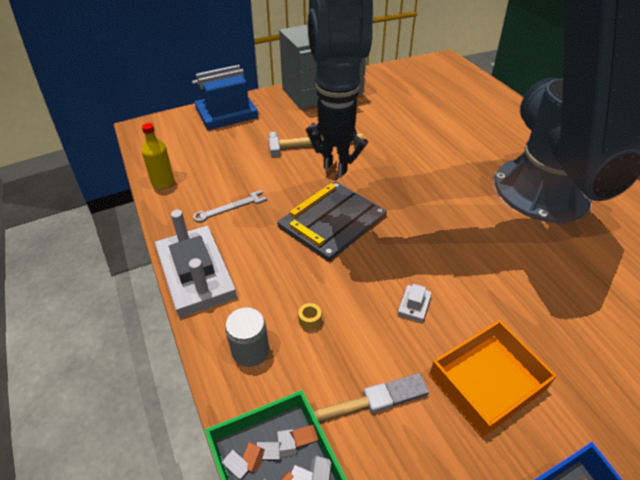

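The stamping hangs in the fingers at about (335,172) and the nest is clear. Tray centre is about (475, 361).

>>> carry_out --pt "0.015 0.012 -0.022 0 0 0 0" --pt "0.015 0.0232 -0.043 0 0 0 0" --pt "0.015 0.0232 -0.043 0 0 0 0" --pt "0.015 0.0232 -0.043 0 0 0 0" --pt "0.015 0.0232 -0.043 0 0 0 0" --pt "0.015 0.0232 -0.043 0 0 0 0" --pt "0.015 0.0232 -0.043 0 0 0 0" --pt "0.015 0.0232 -0.043 0 0 0 0" --pt "0.015 0.0232 -0.043 0 0 0 0" --pt "0.015 0.0232 -0.043 0 0 0 0"

```text
t: 6.65
tool_pos: [472.5, 341.9, 118.5]
tool_rot: [-3.128, 0.019, 0.619]
contact_force: [1.1, -0.1, 0.9]
finger_gap: 0.27
```

```bash
python3 plan.py 475 361 80 0.615 2 0.015
```

```text
t 6.65 pos [472.5 341.9 118.5] rot [-3.1281  0.0188  0.6191] F [ 1.1 -0.1  0.9] gap 0.2704 dist [  2.5  19.1 -38.5] rv [-0.0135  0.0189  0.004 ]
[0.015, 0.0069, -0.0068, 0.0192, -0.0067, 0.0094, 0.002]
[0.015, 0.0067, -0.0069, 0.0192, -0.0067, 0.0094, 0.002]
```

>>> carry_out --pt "0.015 0.003 -0.003 0.01 -0.006 0.009 0.002" --pt "0.015 0.003 -0.003 0.02 -0.003 0.005 0.002" --pt "0.015 0 0 0 0 0 0"

```text
t: 7.02
tool_pos: [474.2, 346.7, 83.0]
tool_rot: [-3.133, 0.011, 0.628]
contact_force: [1.1, 0.4, -0.5]
finger_gap: 0.266
```

```bash
python3 plan.py 475 361 12 0.615 4 0.015
```

```text
t 7.03 pos [474.2 346.7  83. ] rot [-3.1331  0.0107  0.6277] F [ 1.1  0.4 -0.5] gap 0.2664 dist [  0.8  14.3 -71. ] rv [-0.0084  0.0107  0.0127]
[0.015, 0.0025, -0.0026, 0.0178, -0.0021, 0.0027, 0.0032]
[0.015, 0.0024, -0.0027, 0.0178, -0.0021, 0.0027, 0.0032]
[0.015, 0.0023, -0.0027, 0.0178, -0.0021, 0.0027, 0.0032]
[0.015, 0.0023, -0.0027, 0.0178, -0.0021, 0.0027, 0.0032]
```

>>> carry_out --pt "0.015 0.0025 -0.0026 0.0178 -0.002 0.0027 0.003" --pt "0.015 0.0025 -0.0027 0.0178 -0.002 0.0027 0.003" --pt "0.015 0.0023 -0.0027 0.0178 -0.002 0.0027 0.003" --pt "0.015 0.0023 -0.0027 0.015 -0.002 0.0027 0.003" --pt "0.015 0 0 0 0 0 0"

```text
t: 7.65
tool_pos: [481.0, 348.9, 13.2]
tool_rot: [-3.135, 0.002, 0.625]
contact_force: [-0.5, -0.6, -1.2]
finger_gap: 0.269
```

```bash
python3 plan.py 475 361 12 0.615 1 0.015
```

```text
t 7.65 pos [481.  348.9  13.2] rot [-3.1346e+00  2.2000e-03  6.2470e-01] F [-0.5 -0.6 -1.2] gap 0.2692 dist [-6.  12.1 -1.2] rv [-0.007   0.0023  0.0097]
[0.015, 0.0022, -0.0133, 0.0012, -0.007, 0.0023, 0.0097]
```

>>> carry_out --pt "0.015 0 0 0.003 0 0 0" --pt "0.015 0 0 0 0 0 0" --pt "0.045 0 0 0 0 0 0" --pt "0.045 0 0 0 0 0 0" --pt "0.045 0 0 0 0 0 0" --pt "0.045 0 0 -0.02 0 0 0" --pt "0.045 0 0 -0.04 0 0 0" --pt "0.045 0 0 -0.04 0 0 0"

```text
t: 8.65
tool_pos: [480.6, 347.6, 111.7]
tool_rot: [-3.135, 0.006, 0.624]
contact_force: [0.7, -0.1, -0.1]
finger_gap: 0.527
```

```bash
python3 - <<'E'
from h import *
d=cam('scene'); save(d['pixels'],'c.png')
E
python3 plan.py 502.5 165 115 0.765 5 0.05;
```

```text
t 8.7 pos [482.5 348.9 117.1] rot [-3.1347e+00 -1.3000e-03  6.2440e-01] F [1.  0.8 4.9] gap 0.5315 dist [  20.  -183.9   -2.1] rv [-0.0068 -0.0018 -0.1406]
[0.05, -0.0183, 0.0322, 0.0002, -0.0014, -0.0004, -0.0281]
[0.05, -0.0192, 0.0317, 0.0002, -0.0014, -0.0004, -0.0281]
[0.05, -0.02, 0.0311, 0.0003, -0.0014, -0.0004, -0.0281]
[0.05, -0.0209, 0.0305, 0.0003, -0.0014, -0.0004, -0.0281]
[0.05, -0.0218, 0.0299, 0.0004, -0.0014, -0.0004, -0.0281]
```

View pics/c.png

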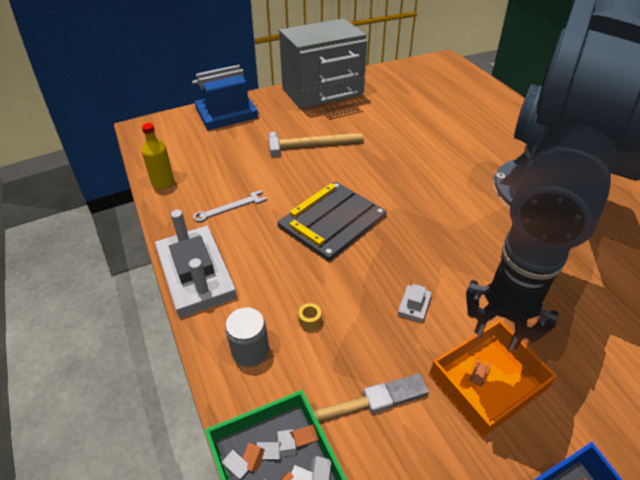

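The stamping lies in the tray at about (482,373) and the fingers are empty. Now the punch.

>>> carry_out --pt "0.05 -0.018 0.032 0 -0.0014 0 -0.028" --pt "0.05 -0.019 0.0317 0 -0.0014 0 -0.028" --pt "0.05 -0.02 0.031 0 -0.0014 0 -0.028" --pt "0.05 -0.021 0.0305 0 -0.0014 0 -0.028" --pt "0.05 -0.019 0.026 0 -0.0014 0 -0.028" --pt "0.05 0 0 0 0 0 0" --pt "0.05 0 0 0 0 0 0"

```text
t: 9.57
tool_pos: [504.5, 167.1, 118.5]
tool_rot: [3.139, -0.009, 0.77]
contact_force: [-0.3, 0.4, 0.2]
finger_gap: 0.588
```

```bash
python3 plan.py 502.5 165 55 0.765 4 0.05;
```

```text
t 9.57 pos [504.5 167.1 118.5] rot [ 3.1392 -0.0087  0.7703] F [-0.3  0.4  0.2] gap 0.5882 dist [ -2.   -2.1 -63.5] rv [ 0.0023 -0.0087  0.0053]
[0.05, -0.0009, 0.0, 0.0159, 0.0006, -0.0022, 0.0013]
[0.05, -0.0008, 0.0, 0.0159, 0.0006, -0.0022, 0.0013]
[0.05, -0.0008, 0.0, 0.0159, 0.0006, -0.0022, 0.0013]
[0.05, -0.0008, 0.0, 0.0159, 0.0006, -0.0022, 0.0013]
```

>>> carry_out --pt "0.05 -0.0008 0 0.016 0.0006 -0.0022 0.0013" --pt "0.05 -0.0008 0 0.016 0.0006 -0.0022 0.0013" --pt "0.05 -0.0008 0 0.016 0.0006 -0.0022 0.0013" --pt "0.05 -0.0008 0 0.015 0.0006 -0.0022 0.0013" --pt "0.05 0 0 0 0 0 0" --pt "0.05 0 0 0 0 0 0"

```text
t: 10.32
tool_pos: [500.9, 168.7, 49.5]
tool_rot: [-3.14, 0.002, 0.769]
contact_force: [0.0, 0.6, 0.1]
finger_gap: 0.584
```

```bash
python3 plan.py 502.5 165 19 0.765 3 0.05;
```

```text
t 10.32 pos [500.9 168.7  49.5] rot [-3.1399e+00  2.4000e-03  7.6940e-01] F [0.  0.6 0.1] gap 0.5841 dist [  1.6  -3.7 -30.5] rv [-0.0016  0.0024  0.0044]
[0.05, -0.0005, 0.0013, 0.0102, -0.0005, 0.0008, 0.0015]
[0.05, -0.0005, 0.0013, 0.0102, -0.0005, 0.0008, 0.0015]
[0.05, -0.0005, 0.0013, 0.0102, -0.0005, 0.0008, 0.0015]
```

>>> carry_out --pt "0.05 -0.0005 0.0013 0.01 -0.0005 0.0008 0.0015" --pt "0.05 -0.0005 0.0013 0.01 -0.0005 0.0008 0.0015" --pt "0.05 -0.0005 0.0013 0.009 0 0.0008 0.0015" --pt "0.05 0 0 0 0 0 0"

```text
t: 10.82
tool_pos: [503.2, 164.7, 19.2]
tool_rot: [3.142, -0.002, 0.764]
contact_force: [1.2, -0.9, 0.4]
finger_gap: 0.58
```

```bash
python3 plan.py 502.5 165 19 0.765 1 0.05;
```

```text
t 10.82 pos [503.2 164.7  19.2] rot [ 3.1415e+00 -1.7000e-03  7.6440e-01] F [ 1.2 -0.9  0.4] gap 0.5801 dist [-0.7  0.3 -0.2] rv [ 0.0001 -0.0017 -0.0006]
[0.05, -0.0003, -0.0007, 0.0002, 0.0001, -0.0017, -0.0006]
```

>>> carry_out --pt "0.015 0 0 0 0 0 0" --pt "0.015 0 0 0 0 0 0" --pt "0.015 0 0 0 0 0 0" --pt "0.015 0 0 0 0 0 0" --pt "0.015 0 0 0 0 0 0" --pt "0.015 0 0 0 0 0 0" --pt "0.015 0 0 -0.01 0 0 0" --pt "0.015 0 0 -0.025 0 0 0" --pt "0.015 0 0 -0.025 0 0 0" --pt "0.015 0 0 0 0 0 0" --grip_force 80

```text
t: 12.08
tool_pos: [502.0, 164.2, 81.2]
tool_rot: [-3.141, 0.001, 0.764]
contact_force: [-0.1, 0.5, -6.4]
finger_gap: 0.288
```

```bash
python3 - <<'E'
from h import *
d=cam('scene'); save(cv2.resize(d['pixels'][200:340,340:520],(0,0),fx=4,fy=4),'d.png')
E
python3 -c "
import numpy as np
t=.38;c=np.array([633.5,-144.6]);ex=np.array([np.cos(t),np.sin(t)]);ey=np.array([-ex[1],ex[0]])
print('seat',c-35*ex+25*ey,'pre',c-60*ex+50*ey)"
python3 plan.py 559.2 -120.4 95 0.38 9 0.015
```

```text
seat [ 591.72372602 -134.36560054] pre [ 559.23409839 -120.42199639]
t 12.12 pos [501.2 163.9  80.1] rot [-3.1399e+00  2.6000e-03  7.6430e-01] F [-1.5 -0.6 -5.3] gap 0.2886 dist [  58.  -284.3   14.9] rv [-0.0012  0.0029  0.3843]
[0.015, -0.0172, 0.0273, -0.0017, -0.0001, 0.0003, 0.0427]
[0.015, -0.016, 0.028, -0.0017, -0.0001, 0.0003, 0.0427]
[0.015, -0.0148, 0.0286, -0.0017, -0.0001, 0.0003, 0.0427]
[0.015, -0.0136, 0.0292, -0.0017, -0.0001, 0.0003, 0.0427]
[0.015, -0.0123, 0.0298, -0.0017, -0.0001, 0.0003, 0.0427]
[0.015, -0.011, 0.0303, -0.0017, -0.0001, 0.0003, 0.0427]
[0.015, -0.0097, 0.0307, -0.0017, -0.0001, 0.0003, 0.0427]
[0.015, -0.0084, 0.0311, -0.0017, -0.0001, 0.0003, 0.0427]
[0.015, -0.0071, 0.0315, -0.0017, -0.0001, 0.0003, 0.0427]
```

View pics/d.png

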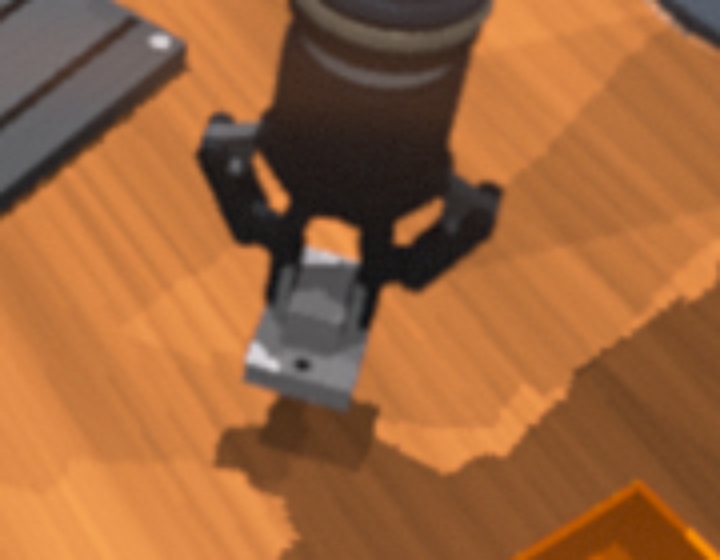

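The punch is held squarely with its weight showing (about -6 N). Carry it over the nest.

>>> carry_out --pt "0.015 -0.01 0.015 -0.0017 0 0 0.03" --pt "0.015 -0.016 0.028 -0.0017 0 0 0.043" --pt "0.015 -0.015 0.0286 -0.0017 0 0 0.043" --pt "0.015 -0.0136 0.029 -0.0017 0 0 0.043" --pt "0.015 -0.0123 0.03 -0.0017 0 0 0.043" --pt "0.015 -0.011 0.03 -0.0017 0 0 0.043" --pt "0.015 -0.01 0.031 -0.0017 0 0 0.043" --pt "0.015 -0.0084 0.031 -0.0017 0 0 0.043" --pt "0.015 -0.007 0.03 -0.0017 0 0 0.04" --pt "0.015 0 0 0 0 0 0"

```text
t: 13.38
tool_pos: [550.0, -121.6, 84.9]
tool_rot: [-3.138, 0.02, 0.37]
contact_force: [-0.0, 0.8, -6.4]
finger_gap: 0.286
```

```bash
python3 plan.py 559.2 -120.4 85 0.38 3 0.015
```

```text
t 13.38 pos [ 550.  -121.6   84.9] rot [-3.1376  0.0198  0.3703] F [-0.   0.8 -6.4] gap 0.2865 dist [9.2 1.2 0.1] rv [-0.0041  0.0198 -0.0098]
[0.015, 0.003, 0.0007, -0.0001, -0.0014, 0.0066, -0.0033]
[0.015, 0.003, 0.0007, -0.0001, -0.0014, 0.0066, -0.0033]
[0.015, 0.003, 0.0007, -0.0, -0.0014, 0.0066, -0.0033]
```

>>> carry_out --pt "0.015 0.003 0.0007 0 -0.0014 0.0066 -0.003" --pt "0.015 0.003 0.0007 0 -0.0014 0.0066 -0.003" --pt "0.015 0.003 0.0007 0 0 0.005 -0.003" --pt "0.015 0 0 0 0 0 0" --pt "0.015 0 0 0 0 0 0"

```text
t: 14.0
tool_pos: [558.1, -118.5, 83.2]
tool_rot: [-3.138, 0.003, 0.382]
contact_force: [0.1, 0.5, -5.6]
finger_gap: 0.288
```

```bash
python3 plan.py 559.2 -120.4 45 0.38 4 0.015
```

```text
t 14.0 pos [ 558.1 -118.5   83.2] rot [-3.1382e+00  2.9000e-03  3.8170e-01] F [ 0.1  0.5 -5.6] gap 0.2882 dist [  1.1  -1.9 -38.2] rv [-0.0034  0.0029  0.0017]
[0.015, 0.0001, 0.0006, 0.0095, -0.0008, 0.0007, 0.0004]
[0.015, 0.0001, 0.0006, 0.0095, -0.0008, 0.0007, 0.0004]
[0.015, 0.0001, 0.0006, 0.0095, -0.0008, 0.0007, 0.0004]
[0.015, 0.0001, 0.0005, 0.0095, -0.0008, 0.0007, 0.0004]
```

>>> carry_out --pt "0.015 0 0.0006 0.009 -0.001 0.0007 0" --pt "0.015 0 0.0006 0.009 -0.001 0.0007 0" --pt "0.015 0 0.0006 0.009 -0.001 0.0007 0" --pt "0.015 0 0.0005 0.009 -0.001 0.0007 0" --pt "0.015 0 0 0 0 0 0" --pt "0.015 0 0 0 0 0 0"

```text
t: 14.75
tool_pos: [558.3, -120.5, 43.8]
tool_rot: [3.141, 0.001, 0.382]
contact_force: [0.5, -0.5, -6.1]
finger_gap: 0.284
```

```bash
python3 plan.py 559.2 -120.4 39 0.38 2 0.015
```

```text
t 14.75 pos [ 558.3 -120.5   43.8] rot [3.1414e+00 1.1000e-03 3.8190e-01] F [ 0.5 -0.5 -6.1] gap 0.2836 dist [ 0.9  0.1 -4.8] rv [0.0002 0.0011 0.002 ]
[0.015, 0.0004, 0.0001, 0.0024, 0.0001, 0.0005, 0.001]
[0.015, 0.0004, 0.0001, 0.0024, 0.0001, 0.0005, 0.001]
```

>>> carry_out --pt "0.015 0 0 0.0025 0 0.0005 0.001" --pt "0.015 0 0 0.0015 0 0.0005 0.001" --pt "0.015 0 0 0.0005 0 0 0"

```text
t: 15.12
tool_pos: [558.8, -120.6, 39.7]
tool_rot: [3.141, -0.001, 0.38]
contact_force: [-0.2, -0.1, -5.7]
finger_gap: 0.288
```

>>> carry_out --pt "0.015 0 0 0.001 0 0 0"

```text
t: 15.25
tool_pos: [559.0, -120.7, 38.8]
tool_rot: [3.141, -0.001, 0.38]
contact_force: [0.5, -0.3, -5.8]
finger_gap: 0.288
```

>>> carry_out --pt "0.015 0 0 0.001 0 0 0"

```text
t: 15.38
tool_pos: [559.0, -120.7, 37.8]
tool_rot: [3.14, -0.001, 0.38]
contact_force: [-0.6, 0.4, -6.0]
finger_gap: 0.287
```

>>> carry_out --pt "0.015 0 0 0.001 0 0 0"

```text
t: 15.5
tool_pos: [559.0, -120.7, 37.6]
tool_rot: [3.14, -0.002, 0.38]
contact_force: [-5.3, -0.0, 12.6]
finger_gap: 0.289
```

>>> carry_out --pt "0.015 0 0 0.0007 0 0 0"

```text
t: 15.62
tool_pos: [559.0, -120.7, 37.6]
tool_rot: [3.14, -0.002, 0.38]
contact_force: [-2.8, -0.0, 4.4]
finger_gap: 0.283
```

>>> carry_out --pt "0.015 0 0 0.0007 0 0 0"

```text
t: 15.75
tool_pos: [559.0, -120.7, 37.6]
tool_rot: [3.14, -0.003, 0.38]
contact_force: [-5.0, 0.6, 6.0]
finger_gap: 0.286
```

>>> carry_out --pt "0.015 0 0 -0.0015 0 0.003 0" --pt "0.015 0.004 0.004 0 0 0 0" --pt "0.015 0.006 0.006 0 0 0 0" --pt "0.015 0.006 0.006 0 0 0 0" --pt "0.015 0.003 0.003 0 0 0 0" --pt "0.015 0 0 0 0 0 0"

```text
t: 16.5
tool_pos: [586.2, -132.3, 38.1]
tool_rot: [3.14, -0.006, 0.38]
contact_force: [-0.8, -0.1, -6.1]
finger_gap: 0.287
```

```bash
python3 plan.py 591.7 -134.4 38 0.38 1 0.015; python3 - <<'E'
from h import *
d=cam('scene'); s=7;im=cv2.resize(d['pixels'][180:260,260:370],(0,0),fx=s,fy=s,interpolation=cv2.INTER_CUBIC);save(im,'e.png')
E
```

```text
t 16.5 pos [ 586.2 -132.3   38.1] rot [ 3.1398 -0.0056  0.3796] F [-0.8 -0.1 -6.1] gap 0.2874 dist [ 5.5 -2.1 -0.1] rv [ 0.0018 -0.0056 -0.0004]
[0.015, 0.0044, 0.004, 0.0001, 0.0018, -0.0056, -0.0004]
```

View pics/e.png

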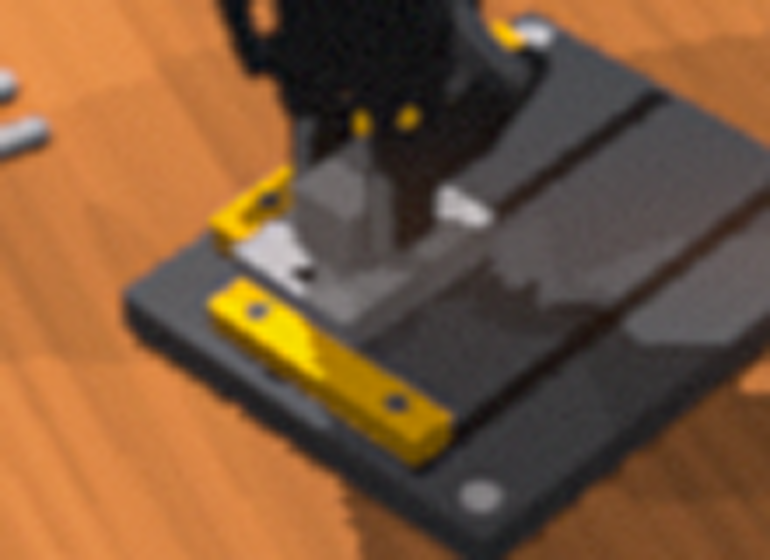

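>>> carry_out --pt "0.015 0.001 0.001 0 0.0015 -0.004 0" --pt "0.015 0.001 0.001 0 0 0 0" --pt "0.015 0 0 0.0004 0 0 0"

```text
t: 16.92
tool_pos: [588.2, -133.2, 37.7]
tool_rot: [-3.141, -0.001, 0.38]
contact_force: [-0.6, -1.0, -6.7]
finger_gap: 0.285
```

>>> carry_out --pt "0.015 0 0.0005 0.0003 0 0 0"

```text
t: 17.05
tool_pos: [588.3, -133.4, 37.6]
tool_rot: [-3.141, -0.001, 0.38]
contact_force: [-0.5, 2.3, -0.1]
finger_gap: 0.285
```

>>> carry_out --pt "0.015 0 0.0005 0.0002 0 0 0" --pt "0.015 0 0.0005 0.0002 0 0 0"

```text
t: 17.3
tool_pos: [588.6, -134.0, 37.6]
tool_rot: [-3.141, -0.002, 0.38]
contact_force: [-1.2, 1.2, -1.8]
finger_gap: 0.287
```

```bash
cat > f.py <<'E'
from h import *
s=r.state(); p=np.array(s['tool_pos']);t=.38
ex=np.array([np.cos(t),np.sin(t),0]);ey=np.array([-ex[1],ex[0],0]);c=np.array([633.5,-144.6,18])
Rn=np.array([ex,ey,[0,0,1]])
print('t',round(s['t'],2),'nest',(Rn@(p-c)).round(2),'rot',np.round(s['tool_rot'],4),'Fn',(Rn@s['contact_force']).round(1),'Mn',(Rn@s['moment']).round(2),'gap',round(s['finger_gap'],3))
E
python3 f.py
```

```text
t 17.3 nest [-37.76  26.44  19.61] rot [-3.1406e+00 -1.5000e-03  3.8020e-01] Fn [-0.7  1.5 -1.8] Mn [0.54 0.03 0.07] gap 0.287
```

>>> carry_out --pt "0.015 0 0.0006 0.0002 0 0 0" --pt "0.015 0 0.0006 0.0002 0 0 0"

```text
t: 17.55
tool_pos: [589.1, -134.8, 37.6]
tool_rot: [-3.14, -0.002, 0.381]
contact_force: [-1.1, 3.9, 1.5]
finger_gap: 0.284
```

>>> carry_out --pt "0.015 0 0.0006 0.0002 0 0 0"

```text
t: 17.68
tool_pos: [589.3, -135.2, 37.6]
tool_rot: [-3.14, -0.002, 0.381]
contact_force: [-2.6, 3.4, 2.7]
finger_gap: 0.283
```

```bash
python3 f.py
```

```text
t 17.68 nest [-37.57  25.1   19.61] rot [-3.1398e+00 -2.3000e-03  3.8060e-01] Fn [-1.2  4.1  2.7] Mn [ 0.82  0.16 -0.01] gap 0.283
```

>>> carry_out --pt "0.015 0 0.0006 0.0001 0 0 0"

```text
t: 17.8
tool_pos: [589.4, -135.4, 37.7]
tool_rot: [-3.139, -0.002, 0.381]
contact_force: [-2.5, 6.8, 1.9]
finger_gap: 0.287
```

```bash
python3 f.py
```

```text
t 17.8 nest [-37.52  24.86  19.66] rot [-3.1391e+00 -2.5000e-03  3.8090e-01] Fn [0.2 7.3 1.9] Mn [ 1.35  0.13 -0.05] gap 0.287
```

>>> carry_out --pt "0.015 0 0.0006 0 0 0 0"

```text
t: 17.92
tool_pos: [589.4, -135.5, 37.7]
tool_rot: [-3.138, -0.003, 0.381]
contact_force: [-2.2, 6.1, 1.9]
finger_gap: 0.283
```

```bash
python3 f.py
```

```text
t 17.93 nest [-37.54  24.83  19.66] rot [-3.138e+00 -2.500e-03  3.812e-01] Fn [0.2 6.5 1.9] Mn [ 1.31  0.02 -0.04] gap 0.283
```

>>> carry_out --pt "0.015 0 0.0006 0 0 0 0"

```text
t: 18.05
tool_pos: [589.5, -135.4, 37.7]
tool_rot: [-3.137, -0.003, 0.382]
contact_force: [-3.1, 6.4, 2.0]
finger_gap: 0.289
```

```bash
python3 f.py
```

```text
t 18.05 nest [-37.5   24.85  19.7 ] rot [-3.1368e+00 -2.6000e-03  3.8160e-01] Fn [-0.5  7.1  2. ] Mn [ 1.22  0.1  -0.05] gap 0.289
```

>>> carry_out --pt "0.015 0.0008 0.0002 0.0001 -0.0025 -0.001 0.0005" --pt "0.015 0.0008 0.0002 0.0001 -0.0025 -0.001 0.0005"

```text
t: 18.3
tool_pos: [589.4, -135.4, 37.6]
tool_rot: [-3.141, 0.002, 0.38]
contact_force: [-6.2, 1.0, 4.7]
finger_gap: 0.288
```

```bash
python3 f.py
```

```text
t 18.3 nest [-37.52  24.93  19.61] rot [-3.1412e+00  2.2000e-03  3.8030e-01] Fn [-5.4  3.2  4.7] Mn [0.9  0.83 0.1 ] gap 0.288
```

>>> carry_out --pt "0.015 0.0006 0.0002 0.0001 -0.001 -0.001 0"

```text
t: 18.42
tool_pos: [589.5, -135.4, 37.7]
tool_rot: [3.141, 0.004, 0.38]
contact_force: [-4.7, 2.6, 3.6]
finger_gap: 0.285
```

```bash
python3 f.py
```

```text
t 18.43 nest [-37.5   24.85  19.69] rot [3.1412 0.0041 0.3802] Fn [-3.4  4.2  3.6] Mn [1.   0.48 0.07] gap 0.285
```

>>> carry_out --pt "0.015 0 -0.0002 -0.0004 0 0.004 0" --pt "0.015 0.001 0 0 0 0 0"

```text
t: 18.68
tool_pos: [589.5, -135.4, 37.7]
tool_rot: [3.141, 0.002, 0.38]
contact_force: [-7.6, -0.7, 5.5]
finger_gap: 0.286
```

```bash
python3 f.py
```

```text
t 18.68 nest [-37.47  24.9   19.66] rot [3.141e+00 1.800e-03 3.798e-01] Fn [-7.3  2.2  5.5] Mn [0.66 1.44 0.03] gap 0.286
```

>>> carry_out --pt "0.015 0.001 0 0 0 0 0"

```text
t: 18.8
tool_pos: [589.5, -135.4, 37.7]
tool_rot: [3.141, 0.004, 0.379]
contact_force: [-5.2, 0.9, 3.3]
finger_gap: 0.284
```

```bash
python3 f.py
```

```text
t 18.8 nest [-37.43  24.91  19.7 ] rot [3.141  0.0035 0.3794] Fn [-4.5  2.8  3.3] Mn [0.68 1.09 0.1 ] gap 0.284
```

```bash
cat > o3.py <<'E'
from ov import *
import sys
d=cam('scene');o=(268,185);s=9;im=cv2.resize(d['pixels'][185:250,268:352],(0,0),fx=s,fy=s,interpolation=cv2.INTER_CUBIC)
save(im,sys.argv[1]+'r.png')
t=.38;c=np.array([633.5,-144.6]);ex=np.array([np.cos(t),np.sin(t)]);ey=np.array([-ex[1],ex[0]])
x=float(sys.argv[2])
for b,col in [(box(c-82*ex-8*ey,t,140,16,18,30),(0,255,255)),(box(c+8*ex+57*ey,t,16,90,18,30),(0,255,255)),(box(c+x*ex+25*ey,t,70,50,18,34),(255,0,255))]: draw(im,d,b,o,s,col)
save(im,sys.argv[1]+'.png')
E
python3 o3.py f -35; python3 f.py
```

```text
t 18.85 nest [-37.45  24.95  19.7 ] rot [3.141  0.0037 0.3794] Fn [-5.9  1.9  2.6] Mn [0.6  1.05 0.11] gap 0.285
```

View pics/fr.png

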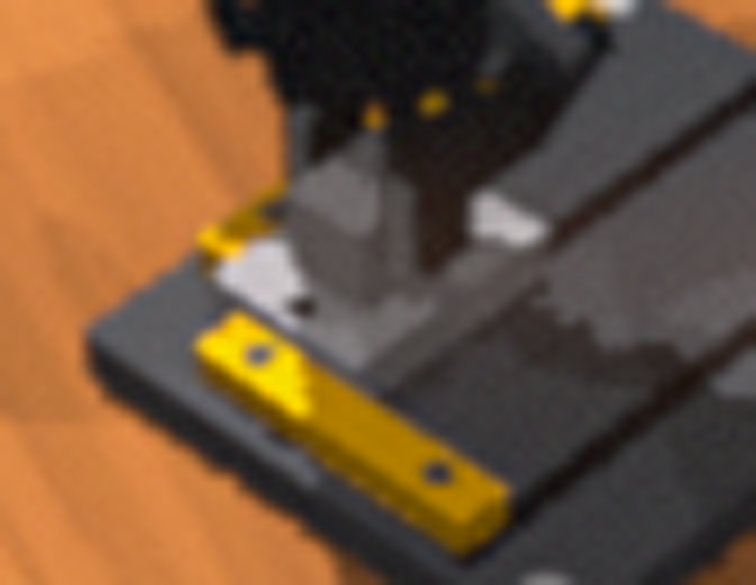

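View pics/f.png

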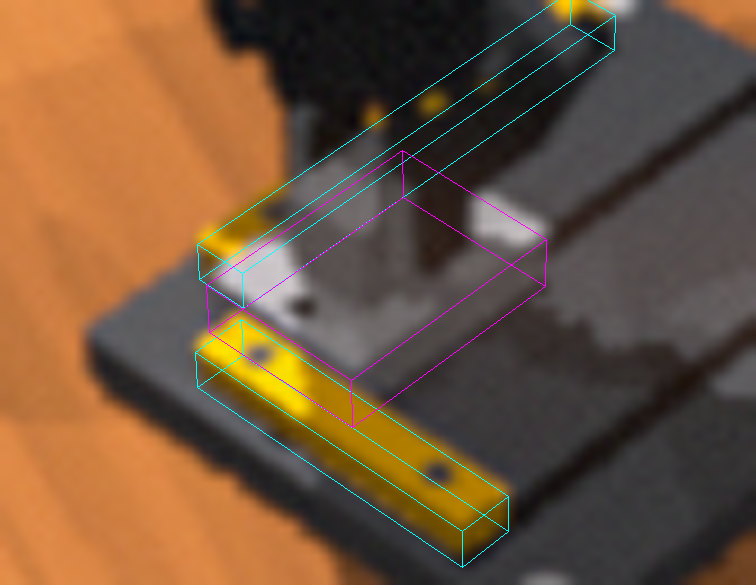

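The picture shows a remaining gap of about 2-4 mm to the end stop: friction holds it, so I lift off slightly and go on along x.

>>> carry_out --pt "0.015 -0.0003 -0.0008 -0.0006 0 0.003 0" --pt "0.015 0.0005 -0.0003 -0.0003 0 0 0" --pt "0.015 0.0008 0 0 0 0 0"

```text
t: 19.23
tool_pos: [590.5, -134.6, 37.9]
tool_rot: [3.14, 0.001, 0.379]
contact_force: [-0.8, -0.1, -5.1]
finger_gap: 0.283
```

```bash
python3 f.py
```

```text
t 19.23 nest [-36.26  25.21  19.92] rot [3.1399e+00 6.0000e-04 3.7870e-01] Fn [-0.8  0.2 -5.1] Mn [ 0.02 -0.03  0.03] gap 0.283
```

>>> carry_out --pt "0.015 0.0006 0 0 0 0 0"

```text
t: 19.35
tool_pos: [590.9, -134.5, 37.7]
tool_rot: [3.14, 0.001, 0.379]
contact_force: [-1.9, -0.7, -4.7]
finger_gap: 0.282
```

```bash
python3 f.py
```

```text
t 19.35 nest [-35.78  25.14  19.74] rot [3.1398e+00 1.1000e-03 3.7870e-01] Fn [-2.   0.  -4.7] Mn [-0.08  0.43  0.07] gap 0.282
```

>>> carry_out --pt "0.015 0.0006 -0.0001 -0.0002 0.001 0 -0.001"

```text
t: 19.48
tool_pos: [591.0, -134.5, 37.8]
tool_rot: [3.141, 0.002, 0.38]
contact_force: [-2.7, -2.6, -4.5]
finger_gap: 0.289
```

```bash
python3 f.py
```

```text
t 19.48 nest [-35.72  25.13  19.8 ] rot [3.1406e+00 2.3000e-03 3.7950e-01] Fn [-3.5 -1.4 -4.5] Mn [-0.31  0.84  0.05] gap 0.289
```

>>> carry_out --pt "0.015 0.0006 0 -0.0001 0 0 0"

```text
t: 19.6
tool_pos: [591.0, -134.5, 37.8]
tool_rot: [3.141, 0.004, 0.379]
contact_force: [-4.5, -2.2, -3.4]
finger_gap: 0.286
```

```bash
python3 f.py
```

```text
t 19.6 nest [-35.69  25.12  19.8 ] rot [3.1406 0.0035 0.3794] Fn [-5.  -0.3 -3.4] Mn [-0.1   0.98  0.05] gap 0.286
```

>>> carry_out --pt "0.015 0.0006 0 -0.0001 0 0 0"

```text
t: 19.73
tool_pos: [591.1, -134.5, 37.9]
tool_rot: [3.141, 0.005, 0.379]
contact_force: [-4.6, -3.0, -3.3]
finger_gap: 0.286
```

```bash
python3 f.py
```

```text
t 19.73 nest [-35.67  25.13  19.86] rot [3.1406 0.0046 0.3791] Fn [-5.4 -1.1 -3.3] Mn [-0.13  1.06  0.12] gap 0.286
```

>>> carry_out --pt "0.015 0 0.0003 0.0004 0.001 0.004 -0.001"

```text
t: 19.85
tool_pos: [591.0, -134.6, 37.6]
tool_rot: [-3.141, 0.001, 0.38]
contact_force: [-4.4, -0.4, 0.7]
finger_gap: 0.284
```

```bash
python3 f.py
```

```text
t 19.85 nest [-35.8   25.03  19.6 ] rot [-3.1411e+00  6.0000e-04  3.8020e-01] Fn [-4.2  1.2  0.7] Mn [0.44 0.74 0.03] gap 0.284
```

>>> carry_out --pt "0.015 0.0006 0.0006 0.0002 0 0.002 0"

```text
t: 19.98
tool_pos: [591.0, -134.6, 37.6]
tool_rot: [-3.14, -0.001, 0.38]
contact_force: [-7.9, 0.6, 3.0]
finger_gap: 0.283
```

```bash
python3 f.py; python3 o3.py g -35
```

```text
t 19.98 nest [-35.73  25.    19.6 ] rot [-3.1401e+00 -8.0000e-04  3.8040e-01] Fn [-7.1  3.5  3. ] Mn [0.66 1.46 0.08] gap 0.283
```

View pics/gr.png

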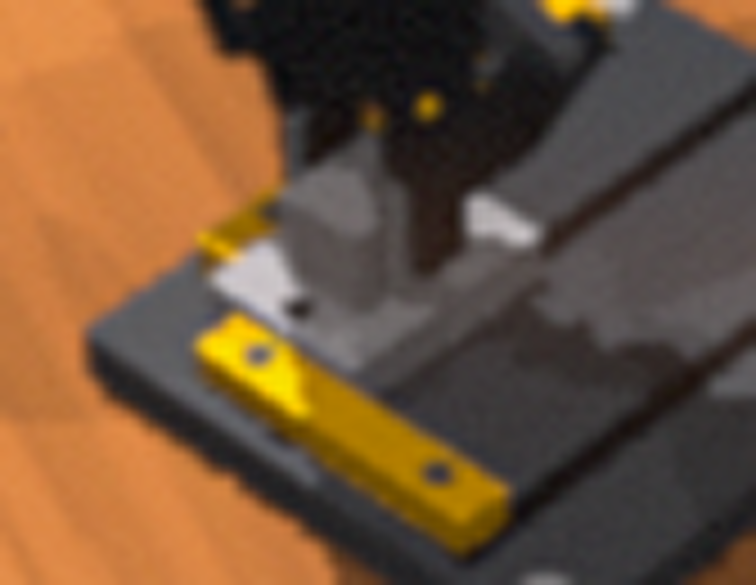

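>>> carry_out --pt "0.015 0 0 -0.0005 0 0 0" --pt "0.015 0 0.0006 -0.0003 -0.002 0 0"

```text
t: 20.27
tool_pos: [591.1, -134.7, 38.1]
tool_rot: [-3.141, -0.001, 0.381]
contact_force: [-2.7, 2.4, -5.4]
finger_gap: 0.288
```

```bash
python3 f.py
```

```text
t 20.27 nest [-35.71  24.89  20.06] rot [-3.1411e+00 -1.1000e-03  3.8070e-01] Fn [-1.7  3.2 -5.4] Mn [0.72 0.41 0.1 ] gap 0.288
```

>>> carry_out --pt "0.015 0 0.0006 0 -0.001 0 0"

```text
t: 20.4
tool_pos: [591.1, -134.7, 38.0]
tool_rot: [-3.141, -0.001, 0.381]
contact_force: [-4.4, 3.6, -1.0]
finger_gap: 0.283
```

```bash
python3 f.py
```

```text
t 20.4 nest [-35.74  24.91  20.03] rot [-3.141e+00 -1.100e-03  3.810e-01] Fn [-2.7  4.9 -1. ] Mn [ 0.98  0.56 -0.03] gap 0.283
```

>>> carry_out --pt "0.015 0 0.0008 0 -0.001 0 0"

```text
t: 20.52
tool_pos: [591.1, -134.8, 38.0]
tool_rot: [-3.141, -0.001, 0.381]
contact_force: [-4.0, 5.0, -2.2]
finger_gap: 0.285
```

```bash
python3 f.py
```

```text
t 20.52 nest [-35.74  24.86  20.03] rot [-3.1405e+00 -1.2000e-03  3.8140e-01] Fn [-1.9  6.1 -2.2] Mn [ 1.21  0.55 -0.02] gap 0.285
```

>>> carry_out --pt "0.015 0.0006 0 -0.0001 0 0.001 -0.0005" --pt "0.015 0.0012 0 0 0 0.001 0"

```text
t: 20.78
tool_pos: [591.1, -134.7, 38.0]
tool_rot: [-3.141, 0.0, 0.381]
contact_force: [-10.1, -3.4, 1.3]
finger_gap: 0.285
```

```bash
python3 f.py
```

```text
t 20.77 nest [-35.68  24.94  19.97] rot [-3.1408e+00  2.0000e-04  3.8140e-01] Fn [-10.6   0.6   1.3] Mn [0.19 2.   0.05] gap 0.285
```

>>> carry_out --pt "0.015 0.0015 0 0 0 0.003 0"

```text
t: 20.9
tool_pos: [591.1, -134.7, 37.9]
tool_rot: [-3.141, -0.0, 0.381]
contact_force: [-9.1, -2.7, 1.3]
finger_gap: 0.283
```

```bash
python3 f.py
```

```text
t 20.9 nest [-35.67  24.94  19.93] rot [-3.141  -0.      0.3809] Fn [-9.5  0.9  1.3] Mn [0.18 2.06 0.12] gap 0.283
```

>>> carry_out --pt "0.015 -0.0002 -0.0001 0.0005 0 0 0" --pt "0.015 0.0002 0.0004 0.0002 0 0 0"

```text
t: 21.15
tool_pos: [591.1, -134.7, 37.6]
tool_rot: [-3.141, -0.0, 0.381]
contact_force: [-7.5, 2.8, 1.6]
finger_gap: 0.288
```

```bash
python3 f.py
```

```text
t 21.15 nest [-35.74  24.9   19.63] rot [-3.1405e+00 -3.0000e-04  3.8090e-01] Fn [-6.   5.3  1.6] Mn [1.02 1.01 0.05] gap 0.288
```

>>> carry_out --pt "0.015 0.0012 0.001 0.0001 -0.001 0.001 -0.0005"

```text
t: 21.28
tool_pos: [591.1, -134.8, 37.6]
tool_rot: [-3.14, 0.001, 0.381]
contact_force: [-12.4, 3.0, 5.1]
finger_gap: 0.285
```

```bash
python3 f.py
```

```text
t 21.27 nest [-35.73  24.86  19.64] rot [-3.1399e+00  7.0000e-04  3.8140e-01] Fn [-10.3   7.4   5.1] Mn [ 1.4   2.02 -0.03] gap 0.285
```

>>> carry_out --pt "0.015 0.0013 0.0015 -0.0001 -0.0015 0.001 0"

```text
t: 21.4
tool_pos: [591.1, -134.8, 37.7]
tool_rot: [-3.139, 0.002, 0.382]
contact_force: [-11.5, 4.3, 2.2]
finger_gap: 0.289
```

```bash
python3 f.py
```

```text
t 21.4 nest [-35.74  24.85  19.68] rot [-3.1387e+00  1.9000e-03  3.8170e-01] Fn [-9.1  8.2  2.2] Mn [ 1.7   1.52 -0.04] gap 0.289
```

>>> carry_out --pt "0.015 0.0013 0.0015 -0.0001 -0.001 0.001 0.006"

```text
t: 21.52
tool_pos: [591.1, -134.8, 37.7]
tool_rot: [-3.137, 0.003, 0.376]
contact_force: [-10.6, 4.7, 2.6]
finger_gap: 0.29
```

```bash
python3 f.py
```

```text
t 21.52 nest [-35.72  24.87  19.71] rot [-3.1371e+00  3.1000e-03  3.7640e-01] Fn [-8.1  8.3  2.6] Mn [1.47 1.5  0.47] gap 0.29
```

>>> carry_out --pt "0.015 0.0013 0.0015 -0.0001 -0.001 0.001 -0.01"

```text
t: 21.65
tool_pos: [591.1, -134.8, 37.8]
tool_rot: [-3.136, 0.004, 0.387]
contact_force: [-11.5, 4.0, 3.1]
finger_gap: 0.286
```

```bash
python3 f.py
```

```text
t 21.65 nest [-35.72  24.81  19.77] rot [-3.1357  0.0043  0.3866] Fn [-9.2  7.9  3.1] Mn [ 1.5   1.54 -0.52] gap 0.286
```

>>> carry_out --pt "0.015 0.0006 0.0004 0.0003 -0.0045 0.003 0.004" --pt "0.015 0.0006 0.0006 0.0003 -0.0025 0.002 0.0015"

```text
t: 21.9
tool_pos: [591.1, -134.7, 37.7]
tool_rot: [-3.141, 0.001, 0.381]
contact_force: [-7.7, 1.6, 2.3]
finger_gap: 0.285
```

```bash
python3 f.py
```

```text
t 21.9 nest [-35.74  24.93  19.66] rot [-3.1411e+00  1.2000e-03  3.8100e-01] Fn [-6.6  4.4  2.3] Mn [1.01 1.3  0.09] gap 0.285
```

>>> carry_out --pt "0.015 0.001 0.0012 0.0001 -0.0025 0.002 0"

```text
t: 22.02
tool_pos: [591.1, -134.7, 37.6]
tool_rot: [3.142, 0.001, 0.381]
contact_force: [-9.6, 3.5, 3.4]
finger_gap: 0.284
```

```bash
python3 f.py
```

```text
t 22.02 nest [-35.75  24.9   19.62] rot [3.1415e+00 8.0000e-04 3.8130e-01] Fn [-7.6  6.9  3.4] Mn [1.72 1.58 0.01] gap 0.284
```

>>> carry_out --pt "0.015 0.0016 0.0018 0.0001 -0.0015 0.002 0"

```text
t: 22.15
tool_pos: [591.1, -134.8, 37.7]
tool_rot: [-3.14, 0.001, 0.382]
contact_force: [-14.3, 5.3, 8.2]
finger_gap: 0.287
```

```bash
python3 f.py; python3 - <<'E'
from h import *
d=cam('scene')
E
python3 f.py
```

```text
t 22.15 nest [-35.72  24.84  19.68] rot [-3.1402e+00  1.3000e-03  3.8170e-01] Fn [-11.4  10.2   8.2] Mn [2.18 2.12 0.04] gap 0.287
t 22.2 nest [-35.69  24.84  19.67] rot [-3.1401e+00  1.3000e-03  3.8170e-01] Fn [-10.6   9.    6.4] Mn [ 1.91  1.98 -0.  ] gap 0.29
```

```bash
python3 - <<'E'
from h import *
d=cam('top'); save(d['pixels'],'z_top.png')
d=cam('scene'); save(d['pixels'],'z_sc.png')
E
python3 f.py; python3 o3.py z -35; python3 f.py
```

```text
t 22.3 nest [-35.73  24.88  19.64] rot [-3.1401e+00  1.3000e-03  3.8170e-01] Fn [-9.9  8.7  6. ] Mn [1.88 1.92 0.03] gap 0.287
t 22.35 nest [-35.75  24.86  19.65] rot [-3.1402e+00  1.4000e-03  3.8170e-01] Fn [-9.   9.   5.6] Mn [ 1.86  1.87 -0.01] gap 0.284
```

View pics/z_top.png

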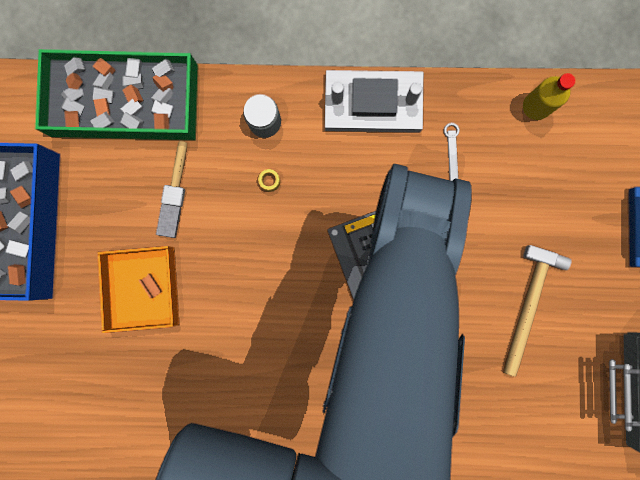

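View pics/zr.png

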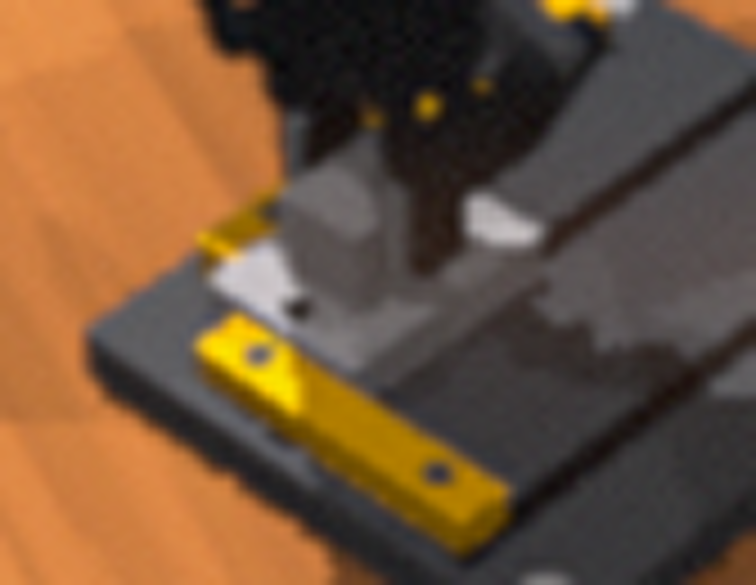

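View pics/z_sc.png

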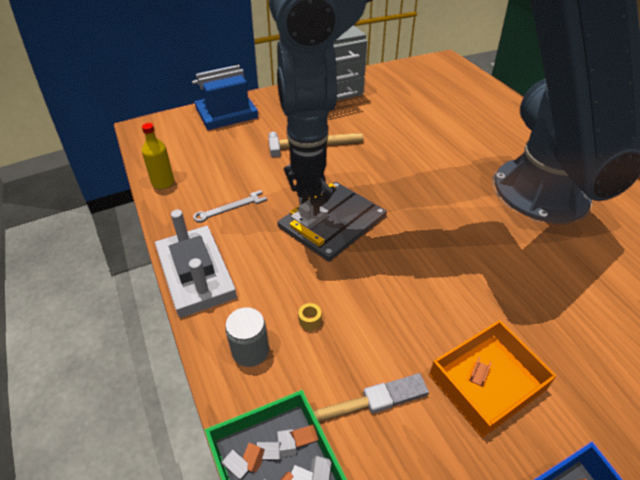

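Tray holds the stamping at (151,286) in the top view, the other items are unmoved, and the insert sits in the corner. The push eased slightly to about 9 N each, so one firmer row follows, then I watch it hold.

>>> carry_out --pt "0.015 0.0019 0.0022 0.0001 -0.0025 0.003 0"

```text
t: 22.48
tool_pos: [591.1, -134.8, 37.7]
tool_rot: [-3.139, 0.001, 0.382]
contact_force: [-15.1, 6.4, 7.9]
finger_gap: 0.288
```

```bash
python3 f.py; python3 - <<'E'
from h import *
import subprocess
for i in range(8): cam('scene')
E
python3 f.py;python3 f.py
```

```text
t 22.48 nest [-35.71  24.85  19.67] rot [-3.139e+00  1.400e-03  3.822e-01] Fn [-11.6  11.5   7.9] Mn [ 2.3   2.27 -0.05] gap 0.288
t 22.88 nest [-35.71  24.87  19.66] rot [-3.139e+00  1.400e-03  3.822e-01] Fn [-11.5  10.6   7.3] Mn [ 2.16  2.11 -0.05] gap 0.29
t 22.88 nest [-35.71  24.87  19.66] rot [-3.139e+00  1.400e-03  3.822e-01] Fn [-11.5  10.6   7.3] Mn [ 2.16  2.11 -0.05] gap 0.29
```

```bash
python3 -c "
from plant import r
print(r.hand_in())"
```

```text
the job is handed in; nothing more can be done
None
```

I handed the job in at about 22.9 s. The gripper was still holding the punch insert and pressing it into the corner.

- **Stamping:** it came off the nest first and now lies inside the orange tray, as both camera views show.
- **Insert position:** with the insert lifted about 0.4 mm off the bed, it did not move when pushed 6 N against the long stop and 10 N against the end stop, so both contacts are real and not just friction. The tool then read (-35.7, +24.9) mm from the corner. The nominal seat is (-35, +25), so this is within the picture accuracy.
- **Insert press:** the last reading was 11.5 N against the end stop, 10.6 N against the long stop and about 7 N down. It held for the 0.4 s I watched, and the turning moment about the vertical was near zero.
- **Other items:** the wrench, hammer, brush and bush looked unmoved. The arm hides part of the wrench in the top view.

Some checks were less clear-cut:
- **Stalled slide:** the first slide towards the end stop stopped about 2 mm short from friction. I lifted the insert slightly, moved it on and set it down again.
- **Camera agreement:** the calibrated outlines were about 2 mm off in the scene view, so flushness rests on the force checks rather than the picture.
- **Tilt:** the tool was tilted about 3 mrad under load at the end.
- **Push readings:** the stated forces may include a little friction from the bed. The previous press had eased to about 9 N each way, so I made one firmer press before handing in.

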